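# Roll the presser along the label strip to the pointers

## Robot

A 6-joint arm with a two-finger parallel gripper is mounted at the origin on a cart in front of the work surface, level with it; the furniture and walls round the work are solid. World frame = base frame: x ahead of the robot, y to its left, z up, the work surface at z = 0. Lengths are in m, angles in rad, forces in N, time in s.
With the tool pointing down it reaches from about 0.35 to 0.925 m from the base axis. Payload 6.4 kg.
Tool frame: the origin (TCP) lies midway between the tips of the shut fingers; the grasp point (between the pads) lies 19 mm behind it (bot.pinch_z is the distance from the TCP to the grasp point, in m); z points along the fingers, x is the direction in which the jaws open and shut, and the axes are right-handed (so a half turn about z gives the same grasp; the last joint's range is limited). The gripper opens to 85 mm and grips with 20 to 120 N. Pads are 22 mm wide; open, the fingers measure 114 mm over their backs; the gripper's body (76 mm by 85 mm) begins 54 mm behind the grasp point. The pads swing forward as they close: fully open they stand 13 mm farther back than shut.
Start: joints at [1.123, 0.245, 1.558, -0, 1.339, -0.174], TCP at [0.176, 0.626, 0.231] pointing down, gripper open.
Joint ranges: [-3.13, 3.13], [-1.02, 2.26], [0.13, 2.54], [-0.95, 4.09], [0.21, 2.88], [-2.74, 2.74]. Speed limits (rad/s): [2.57, 2.57, 3.14, 3.14, 3.14, 3.14].

## Interface

Orientations are given as a 3x3 rotation matrix whose columns are the frame's x, y, z axes.
In Python, from plant import sensors, vision, order, bot gives the robot as it stands.
- The arm moves only by the tool drive_tool, never from a script. Its argument "increments" is a list of rows, each an object of numbers: "dx", "dy", "dz": the shift along the tool's x, y, z in m; "rx", "ry", "rz": the turn, a rotation vector about the tool's x, y, z in rad; "claw": the closure, from 0 (fully open) to 1 (shut). A call has 1 to 5 rows; each row shifts and turns the pose as measured when the row begins, along the tool's axes as they then stand; what a row does not reach is not made up. A row lasts 1/10 s, in which the tool goes at most 50 mm and 8.59 degrees, less where a joint would pass 70% of its speed; a pose out of reach is approached as far as the arm can. A call with a gripper value outside its range is refused whole. The fingers move at their own pace and stop on an object; the grip force is fixed at half the most. Time passes only in rows, so rows that do not move let the fingers close. It gives the time, the measured TCP pose, the force and the opening at its end, in the units of the state.
- sensors.observe(): the state, without advancing time (a new reading comes with each control period).
- vision.camera(name): name is "scene" or "side" or "wrist"; returns a dict with "color" (400x640x3 uint8, blue, green, red), "z_map" (400x640 float32, m along the optical axis (not along the pixel's ray), 0 where there is no reading), "intrinsics" (3x3 intrinsics, pixels), "distortion" ([k1, k2, p1, p2, k3] as OpenCV has them; the pictures are not rectified), "position" and "rotation" of the camera in the world; the wrist camera has in their place "T_tool_cam" (4x4, takes a point from camera to tool coordinates, whose origin is the TCP and whose axes are the tool frame's). Camera axes: x right, y down, z forward; pixel columns grow to the right and rows downward; lengths in m; the calibration is good to about 2 mm. A picture is of the moment at which its call begins: read the wrist's pose just before it.
- order.hand_in(): hands the job in, once; it reports no verdict.
The state is a dict: "t": time; "q": joint angles; "joint_vel": joint speeds; "tau": joint torques, N m; "ee_pos": TCP position; "eef_rot": TCP orientation; "contact_force": force on the tool from outside, world axes, zero at the start; "moment": the same for the moment, N m; "width": finger opening in m.
Only numpy, scipy, OpenCV 4.12 (cv2) and the standard library are available. Lean on these libraries where they do the work, as an engineer would, in place of code of your own. Each camera call takes 0.05 s, during which the arm holds its last target. There are 200 camera calls.

## Task

Press down the strip of labels: push on the top of the grey roller with your fingertips so that it rolls along the board, over the labels, and stops with its axle level with the two upright pointers on the rails. Roll it, do not drag, grip or lift it, and do not push it from below its axle; leave it standing there, square on the board, and leave the things around it alone.

Things in the scene. Friction and masses are not known exactly. Their poses are not given: they have to be found in the camera images.
- roller: loose grey roller: sleeve 40 mm thick, 84 long, steel journals 16 mm thick, 100 overall; 0.25-0.5 kg. Origin mid-axle, 20 mm above the board at rest; x along the axle, y and z turn with it. Starts near the board's -y end. Very fine flats: it stays where left, coasts if let go above 40 mm/s. Its top moves twice as far as the axle: a fingertip runs ahead, so use strokes of some 20 mm axle travel
- board: fixed board on the bench, 150 mm (x) by 400 mm (y: the roller must travel toward +y); origin centre of underside. Rolling surface 12 mm up: rubber strip with flat white labels. Two low rails along y, 12 mm wide, 52 mm either side of the middle, tops 17 mm above the bench; the sleeve has about 4 mm of play to each rail, the journals pass over them. A tall microtome stands to its right
- pointers: pair of small dark pointers fixed on the rails, one each side: pointed uprights 47 mm high, 68 mm either side of the middle line. Origin midway between them at bench height, axes as the board's; the axle must stop at its y = 0. The roller passes freely between them
- coplin_jar: bystander: glass staining jar with a knobbed lid, standing beside the board, 60 mm wide, 108 mm high, origin centre of underside
- dropper_bottle: bystander: small brown dropper bottle, 33 mm wide, 102 mm high, origin centre of underside
- red_box: bystander: open card box, 79 x 101 x 50 mm, origin centre of underside
- cassette_6: bystander: tissue cassette 28 x 40 x 8 mm beside the board, origin centre of underside
- wax_jar: bystander: jar with a screw lid beside the board, 72 mm wide, 102 mm high, origin centre of underside
- brush_white: bystander: thin white brush, 172 mm long, lying beyond the board's +y end, origin centre of underside
- scissors: bystander: scissors, 199 mm long, lying beyond the board's +y end, origin centre of underside

How it is judged:
By the outcome, as a careful person would: the job done as asked, in the order asked, and still so for the second after the job is handed in, with the robot touching nothing.
It also fails if it takes over 70 s, if anything falls off the work surface, if the arm or the gripper's body presses on something with over 40 N, if the wrist force passes 120 N, or if a joint passes its speed limit or range.

## Working session

There is one attempt and no reset: what is moved stays moved. The work goes in short steps, Python scripts to look and compute and a tool call to move; the robot and the scene stay as the last step left them, time stands still between calls to the robot, and variables do not carry over. Pictures are saved under pics/ and viewed, about 8 in all and at most 12, crops included, and the job is handed in when it is done.

Besides the shell and the picture viewer there is one more tool, called after "Emit:" as name(argument=value, ...) on one line, values as JSON. drive_tool: Moves the arm, as the interface text tells. Its arguments: {"type":"object","properties":{"increments":{"type":"array"}},"required":["increments"]}

```bash
mkdir -p pics; ls; python3 - <<'E'
from plant import sensors, vision
import cv2
s=sensors.observe(); print(s['t'],s['ee_pos'],s['eef_rot'],s['width'])
for n in("scene","side"):
    c=vision.camera(n); cv2.imwrite(f'pics/{n}0.png',c['color']); print(n,c['position'],c['rotation'].tolist() if hasattr(c['rotation'],'tolist') else c['rotation'],(c['z_map']>0).mean())
E
```

```text
pics
0.0 [0.17547364 0.62527954 0.23019442] [[ 2.70351832e-01  9.62761213e-01 -8.56663430e-04]
 [ 9.62759715e-01 -2.70352955e-01 -1.73498342e-03]
 [-1.90197623e-03 -3.55705093e-04 -9.99998128e-01]] 0.08548419236935768
scene [ 0.12813723 -0.07230289  0.7790219 ] [[0.6781097604467051, -0.5595950928690216, 0.47646666706478347], [-0.7347966852033421, -0.5298869506887518, 0.42343081005514555], [0.015523665839376564, -0.6372386927413364, -0.7705101324915979]] 0.9962734375
side [0.11639165 1.08260538 0.39716736] [[-0.870934271188997, -0.16967853015708165, 0.46117533723327275], [-0.49134383078740707, 0.3148260633100709, -0.8120749902612685], [-0.007398325191987134, -0.9338595966548802, -0.35756330701001465]] 0.97776953125
```

View pics/scene0.png

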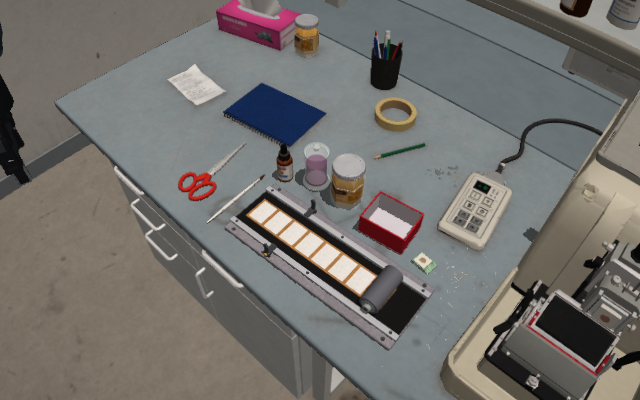

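View pics/side0.png

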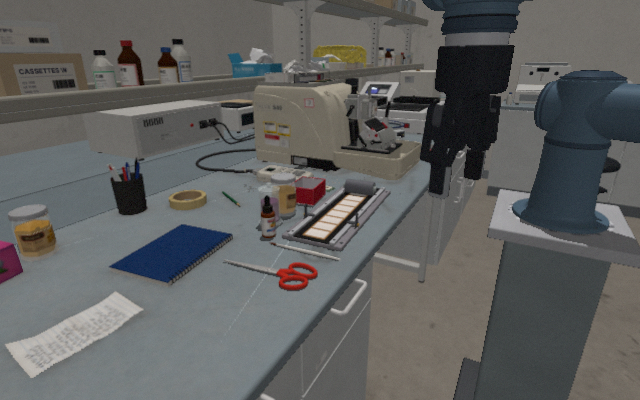

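The scene view shows the roller at about (381,288), pointers at about (267,249) and (312,206), and the board running from lower right (−y end) to upper left. Next I'll use the depth map to measure these.

```bash
cat > h.py <<'E'
import numpy as np, cv2
from plant import sensors, vision
def rays(c,uv):
    n=cv2.undistortPoints(np.array(uv,float).reshape(-1,1,2),np.array(c['intrinsics']),np.array(c['distortion'])).reshape(-1,2)
    return np.c_[n,np.ones(len(n))]
def pose(c,s=None):
    if 'position' in c: return np.array(c['rotation']),np.array(c['position'])
    T=np.array(c['T_tool_cam']);R=np.array(s['eef_rot']);return R@T[:3,:3],R@T[:3,3]+np.array(s['ee_pos'])
def plane(c,uv,z,s=None):
    R,p=pose(c,s); d=rays(c,uv)@R.T; return p+d*((z-p[2])/d[:,2])[:,None]
def cloud(c,s=None):
    R,p=pose(c,s); v,u=np.mgrid[:400,:640]; d=rays(c,np.c_[u.ravel(),v.ravel()])*c['z_map'].reshape(-1,1)
    return (d@R.T+p).reshape(400,640,3)
E
python3 - <<'E'
from h import *
c=vision.camera("scene"); P=cloud(c)
print(np.round(plane(c,[(390,346),(431,290),(228,220),(275,188)],.012),3).tolist())
print('ptr',np.round(plane(c,[(265,241),(312,200)],.047),3).tolist())
m=np.zeros((400,640),bool); m[255:320,350:415]=1
m&=(P[...,2]>.035)&(P[...,2]<.06)
Q=P[m]; print(len(Q),Q.min(0),Q.max(0))
w=np.linalg.eigh(np.cov(Q[:,:2].T))[1][:,1]; t=Q[:,:2]@w
mid=(t.max()+t.min())/2; n=np.array([-w[1],w[0]]);print('axis',w,'len',np.ptp(t),'c',mid*w+np.median(Q[:,:2]@n)*n, Q[:,2].max())
b=P[225:260,285:340,2]; print('label z',np.median(b), 'bench',np.median(P[120:140,330:350,2]))
cv2.imwrite('pics/crop.png',cv2.resize(c['color'][180:350,215:440],None,fx=3.5,fy=3.5,interpolation=cv2.INTER_CUBIC))
E
```

```text
[[0.442, 0.049, 0.012], [0.577, 0.059, 0.012], [0.428, 0.449, 0.012], [0.552, 0.442, 0.012]]
ptr [[0.43, 0.338, 0.047], [0.561, 0.342, 0.047]]
999 [0.45711465 0.10101014 0.03508838] [0.55527189 0.14357351 0.05364013]
axis [-0.99744258 -0.07147237] len 0.09840598012516616 c [0.50637874 0.11983556] 0.0536401255762291
label z 0.012764188272381127 bench 0.000753245896139898
```

View pics/crop.png

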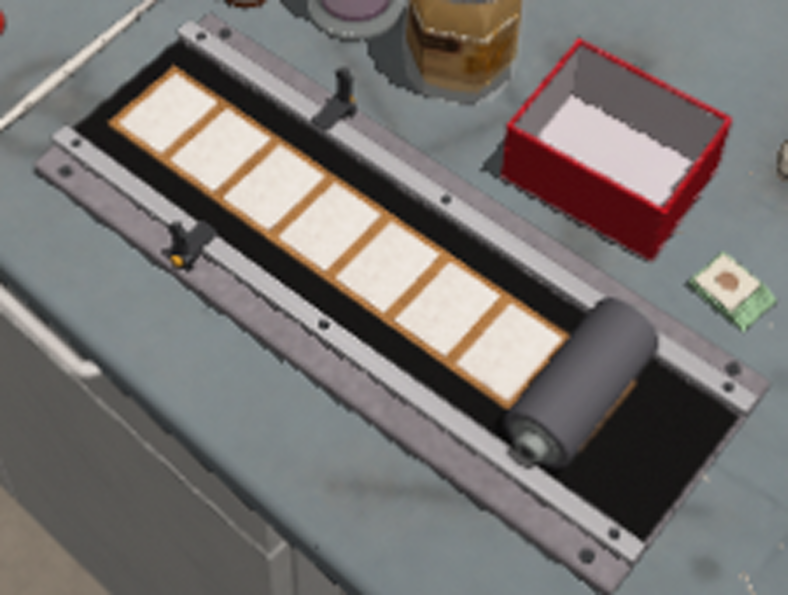

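```bash
python3 - <<'E'
from h import *
c=vision.camera("scene"); P=cloud(c)
f=lambda l:[(x/3.5+215-.4,y/3.5+180-.4) for x,y in l]
K=plane(c,f([(37,168),(205,15),(765,382),(612,593)]),.012);print(np.round(K,4).tolist())
rl=plane(c,f([(65,130),(638,548),(190,28),(756,398)]),.017);print(np.round(rl,4).tolist())
for a,b in((K[3],K[0]),(K[2],K[1]),(rl[1],rl[0]),(rl[3],rl[2])):
  d=b-a;print('yaw',np.degrees(np.arctan2(-d[0],d[1])))
print('ptr',np.round(plane(c,f([(178,224),(344,70)]),.047),4).tolist())
# pointer cloud
for (u0,u1,v0,v1) in((258,275,240,256),(305,320,196,214)):
  m=np.zeros((400,640),bool);m[v0:v1,u0:u1]=1;m&=(P[...,2]>.030)&(P[...,2]<.055)
  print('pc',m.sum(),P[m].mean(0),P[m].min(0),P[m].max(0))
# roller axis: per slice fit of circle centre with r=.02, z=.032 on top points
m=np.zeros((400,640),bool); m[250:325,345:420]=1; m&=(P[...,2]>.044)
Q=P[m]
for lo in np.arange(.46,.55,.01):
  q=Q[(Q[:,0]>lo)&(Q[:,0]<lo+.01)]
  if len(q)>5: print(round(lo+.005,3),len(q),q[:,1].min().round(4),q[:,1].max().round(4),q[:,2].max().round(4))
E
```

```text
[[0.412, 0.4386, 0.012], [0.557, 0.453, 0.012], [0.5818, 0.0577, 0.012], [0.4369, 0.0459, 0.012]]
[[0.4387, 0.4443, 0.017], [0.4614, 0.05, 0.017], [0.5408, 0.4486, 0.017], [0.568, 0.0549, 0.017]]
yaw 3.6168987787464983
yaw 3.596482514248639
yaw 3.3029700529667143
yaw 3.945138330211885
ptr [[0.4269, 0.3332, 0.047], [0.563, 0.3419, 0.047]]
pc 29 [0.42543479 0.33256288 0.04016746] [0.4228371  0.32827598 0.030875  ] [0.42927251 0.33968914 0.0483723 ]
pc 23 [0.56219391 0.34087098 0.04159819] [0.5606045  0.33730016 0.03353415] [0.56572621 0.34696554 0.04693687]
0.465 60 0.1057 0.1338 0.0541
0.475 87 0.1051 0.1347 0.0535
0.485 91 0.1059 0.136 0.055
0.495 88 0.1057 0.1373 0.0525
0.505 89 0.1082 0.1384 0.0538
0.515 79 0.1078 0.1382 0.0532
0.525 82 0.1084 0.1395 0.0532
0.535 84 0.1098 0.1408 0.0537
0.545 64 0.1118 0.1405 0.054
```

```bash
cat >> h.py <<'E'
YAW=np.radians(3.6); D=np.array([-np.sin(YAW),np.cos(YAW),0]); X=np.array([np.cos(YAW),np.sin(YAW),0])
from scipy.spatial.transform import Rotation as Ro
RT=np.c_[X,-D,[0,0,-1]]   # tool x along axle, tool y = -travel, z down
def togo(p):
    s=sensors.observe(); R=np.array(s['eef_rot']); e=np.array(s['ee_pos'])
    print('t',round(s['t'],2),'pos',e.round(4),'tool delta',(R.T@(np.array(p)-e)).round(4),'rot',Ro.from_matrix(R.T@RT).as_rotvec().round(3),'F',np.round(s['contact_force'],1),'w',round(s['width'],4))
E
python3 - <<'E'
from h import *
togo([.5066,.112,.13])
c=vision.camera("scene");P=cloud(c).reshape(-1,3)
m=(P[:,2]>.1)&(P[:,0]>.35)&(P[:,0]<.8)&(P[:,1]>-.35)&(P[:,1]<.5)
for y in np.arange(-.3,.3,.05):
  q=P[m&(P[:,1]>y)&(P[:,1]<y+.05)]
  if len(q): print(round(y,2),len(q),'xmin',q[:,0].min().round(3),'zmax',q[:,2].max().round(3))
E
```

```text
t 0.2 pos [0.1756 0.6255 0.2306] tool delta [-0.4047  0.4575  0.101 ] rot [1.000e-03 1.000e-03 1.234e+00] F [-0.1  1.  -0.4] w 0.0854
-0.3 44 xmin 0.685 zmax 0.12
-0.25 2114 xmin 0.511 zmax 0.253
-0.2 6045 xmin 0.496 zmax 0.289
-0.15 7865 xmin 0.511 zmax 0.309
-0.1 5919 xmin 0.507 zmax 0.309
-0.05 897 xmin 0.668 zmax 0.308
0.25 79 xmin 0.619 zmax 0.104
```

Emit:
drive_tool(increments=[{"dx":-0.029,"dy":0.0327,"claw":0.4},{"dx":-0.029,"dy":0.0327,"claw":0.4},{"dx":-0.029,"dy":0.0327,"claw":0.4},{"dx":-0.029,"dy":0.0327,"claw":0.4},{"dx":-0.029,"dy":0.0327,"claw":0.4}])

```text
$.increments[0]: bad value
```

Emit:
drive_tool(increments=[{"dx":-0.029,"dy":0.0327,"claw":0.4},{"dx":-0.029,"dy":0.0327,"claw":0.4},{"dx":-0.029,"dy":0.0327,"claw":0.4},{"dx":-0.029,"dy":0.0327,"claw":0.4},{"dx":-0.029,"dy":0.0327,"claw":0.4}])

```text
$.increments[0]: bad value
```

Emit:
drive_tool(increments=[{"rz":0.14,"claw":0.4},{"rz":0.14,"claw":0.4},{"rz":0.14,"claw":0.4},{"rz":0.14,"claw":0.4},{"rz":0.14,"claw":0.4}])

```text
$.increments[0]: bad value
```

Emit:
drive_tool(increments=[{"rz":0.14,"claw":0.4},{"rz":0.14,"claw":0.4},{"rz":0.14,"claw":0.4},{"rz":0.11,"claw":0.4}])

```text
$.increments[0]: bad value
```

```bash
python3 - <<'E'
from h import *
togo([.5066,.112,.13])
E
```

```text
t 0.25 pos [0.1757 0.6256 0.2308] tool delta [-0.4048  0.4575  0.1011] rot [0.000e+00 1.000e-03 1.234e+00] F [-0.  -0.2  0.5] w 0.0858
```

Emit:
drive_tool(increments=[{"dx":-0.029,"dy":0.0327,"dz":0,"rx":0,"ry":0,"rz":0,"claw":0.4}])

```text
t: 0.35
ee_pos: [0.1978, 0.5904, 0.2305]
eef_rot: [[0.266, 0.964, -0.001], [0.964, -0.266, 0.0], [0.0, -0.001, -1.0]]
contact_force: [1.3, -1.2, -0.3]
width: 0.0735
```

Emit:
drive_tool(increments=[{"dx":-0.029,"dy":0.0327,"dz":0,"rx":0,"ry":0,"rz":0,"claw":0.4},{"dx":-0.029,"dy":0.0327,"dz":0,"rx":0,"ry":0,"rz":0,"claw":0.4},{"dx":-0.029,"dy":0.0327,"dz":0,"rx":0,"ry":0,"rz":0,"claw":0.4},{"dx":-0.029,"dy":0.0327,"dz":0,"rx":0,"ry":0,"rz":0,"claw":0.4},{"dx":-0.029,"dy":0.0327,"dz":0,"rx":0,"ry":0,"rz":0,"claw":0.4}])

```text
t: 0.85
ee_pos: [0.3191, 0.4011, 0.2295]
eef_rot: [[0.261, 0.965, -0.001], [0.965, -0.261, -0.0], [-0.001, -0.0, -1.0]]
contact_force: [0.4, 0.8, -0.7]
width: 0.0512
```

Emit:
drive_tool(increments=[{"dx":-0.029,"dy":0.0327,"dz":0,"rx":0,"ry":0,"rz":0,"claw":0.4},{"dx":-0.029,"dy":0.0327,"dz":0,"rx":0,"ry":0,"rz":0,"claw":0.4},{"dx":-0.029,"dy":0.0327,"dz":0,"rx":0,"ry":0,"rz":0,"claw":0.4},{"dx":-0.029,"dy":0.0327,"dz":0,"rx":0,"ry":0,"rz":0,"claw":0.4},{"dx":-0.029,"dy":0.0327,"dz":0,"rx":0,"ry":0,"rz":0,"claw":0.4}])

```text
t: 1.35
ee_pos: [0.4423, 0.2104, 0.2302]
eef_rot: [[0.26, 0.966, 0.002], [0.966, -0.26, 0.001], [0.001, 0.002, -1.0]]
contact_force: [-0.0, 0.2, 0.9]
width: 0.0511
```

Emit:
drive_tool(increments=[{"dx":0,"dy":0,"dz":0,"rx":0,"ry":0,"rz":0.14,"claw":0.4},{"dx":0,"dy":0,"dz":0,"rx":0,"ry":0,"rz":0.14,"claw":0.4},{"dx":0,"dy":0,"dz":0,"rx":0,"ry":0,"rz":0.14,"claw":0.4},{"dx":0,"dy":0,"dz":0,"rx":0,"ry":0,"rz":0.14,"claw":0.4},{"dx":0,"dy":0,"dz":0,"rx":0,"ry":0,"rz":0.14,"claw":0.4}])

```text
t: 1.85
ee_pos: [0.4456, 0.204, 0.2303]
eef_rot: [[0.842, 0.539, 0.003], [0.539, -0.842, -0.0], [0.002, 0.002, -1.0]]
contact_force: [-0.5, -0.7, -0.1]
width: 0.0513
```

Emit:
drive_tool(increments=[{"dx":0,"dy":0,"dz":0,"rx":0,"ry":0,"rz":0.14,"claw":0.4},{"dx":0,"dy":0,"dz":0,"rx":0,"ry":0,"rz":0.14,"claw":0.4},{"dx":0,"dy":0,"dz":0,"rx":0,"ry":0,"rz":0.14,"claw":0.4},{"dx":0,"dy":0,"dz":0,"rx":0,"ry":0,"rz":0.11,"claw":0.4}])

```text
t: 2.25
ee_pos: [0.4453, 0.2038, 0.2301]
eef_rot: [[1.0, 0.016, 0.003], [0.016, -1.0, -0.0], [0.003, 0.0, -1.0]]
contact_force: [-0.1, -0.4, 0.4]
width: 0.0512
```

```bash
python3 - <<'E'
from h import *
togo([.5066,.112,.13])
E
```

```text
t 2.25 pos [0.4453 0.2038 0.2301] tool delta [0.0596 0.0927 0.1003] rot [ 0.    -0.003 -0.047] F [-0.1 -0.4  0.4] w 0.0512
```

Now over the roller, squaring to the board.

Emit:
drive_tool(increments=[{"dx":0.0298,"dy":0.038,"dz":0.0,"rx":0,"ry":-0.002,"rz":-0.035,"claw":0.4},{"dx":0.0298,"dy":0.038,"dz":0.01,"rx":0,"ry":0,"rz":-0.01,"claw":0.4},{"dx":0,"dy":0.017,"dz":0.04,"rx":0,"ry":0,"rz":0,"claw":0.4},{"dx":0,"dy":0,"dz":0.04,"rx":0,"ry":0,"rz":0,"claw":0.4},{"dx":0,"dy":0,"dz":0,"rx":0,"ry":0,"rz":0,"claw":0.4}])

```text
t: 2.75
ee_pos: [0.5125, 0.1102, 0.1403]
eef_rot: [[0.998, 0.062, 0.007], [0.062, -0.998, 0.0], [0.007, 0.0, -1.0]]
contact_force: [-0.3, -0.1, 0.2]
width: 0.0511
```

```bash
python3 - <<'E'
from h import *
togo([.5066,.112,.075])
s=sensors.observe();c=vision.camera("wrist");cv2.imwrite('pics/w1.png',c['color']);P=cloud(c,s)
print(c['T_tool_cam'])
m=(P[...,2]>.044)&(P[...,2]<.06)&(c['z_map']>0);Q=P[m];print(len(Q))
for lo in np.arange(.45,.56,.01):
  q=Q[(Q[:,0]>lo)&(Q[:,0]<lo+.01)]
  if len(q)>5: print(round(lo+.005,3),len(q),q[:,1].min().round(4),q[:,1].max().round(4),q[:,2].max().round(4))
E
```

```text
t 2.75 pos [0.5125 0.1102 0.1403] tool delta [-0.0063 -0.0022  0.0653] rot [ 0.    -0.007 -0.   ] F [-0.3 -0.1  0.2] w 0.0511
[[ 9.99999581e-01 -2.40500759e-04  8.83198353e-04 -6.50413067e-05]
 [-8.85426728e-06  9.62280153e-01  2.72060483e-01 -6.83212556e-02]
 [-9.15314999e-04 -2.72060377e-01  9.62279748e-01 -1.41414371e-01]
 [ 0.00000000e+00  0.00000000e+00  0.00000000e+00  1.00000000e+00]]
6934
0.465 174 0.1028 0.1318 0.0524
0.475 406 0.1022 0.1322 0.0525
0.485 408 0.1038 0.1334 0.0525
0.495 412 0.104 0.1343 0.0519
0.505 406 0.1047 0.1361 0.0523
0.515 412 0.1063 0.1368 0.0522
0.525 410 0.1069 0.1369 0.0523
0.535 406 0.1074 0.1375 0.0523
0.545 352 0.1081 0.1384 0.052
```

View pics/w1.png

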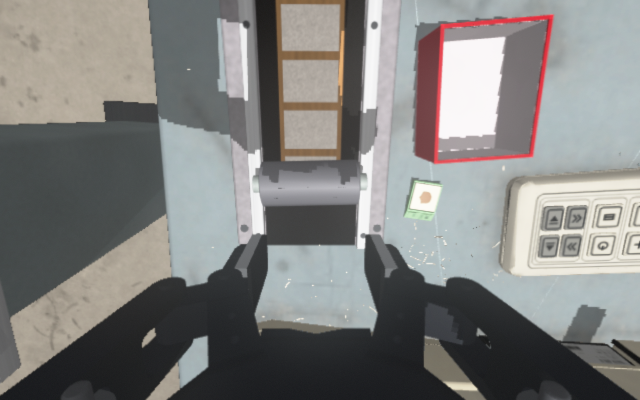

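The wrist view shows the roller at about (310,184), square between the rails and ahead of the open fingers. Its axle reads y≈0.120, which agrees with the scene camera. Next I descend to find contact.

Emit:
drive_tool(increments=[{"dx":-0.006,"dy":-0.0015,"dz":0.03,"rx":0,"ry":-0.006,"rz":0,"claw":0.4},{"dx":0,"dy":0,"dz":0.03,"rx":0,"ry":0,"rz":0,"claw":0.4},{"dx":0,"dy":0,"dz":0.012,"rx":0,"ry":0,"rz":0,"claw":0.4},{"dx":0,"dy":0,"dz":0,"rx":0,"ry":0,"rz":0,"claw":0.4}])

```text
t: 3.2
ee_pos: [0.5157, 0.1133, 0.0795]
eef_rot: [[0.998, 0.066, 0.022], [0.066, -0.998, -0.0], [0.022, 0.002, -1.0]]
contact_force: [-0.6, 0.2, 0.3]
width: 0.0509
```

```bash
python3 - <<'E'
from h import *
togo([.5066,.111,.052])
E
```

```text
t 3.2 pos [0.5157 0.1133 0.0795] tool delta [-0.0098  0.0016  0.0273] rot [ 0.002 -0.022  0.003] F [-0.6  0.2  0.3] w 0.0509
```

Emit:
drive_tool(increments=[{"dx":-0.009,"dy":0.001,"dz":0,"rx":0,"ry":-0.022,"rz":0.003,"claw":0.4},{"dx":0,"dy":0,"dz":0,"rx":0,"ry":0,"rz":0,"claw":0.4}])

```text
t: 3.4
ee_pos: [0.5085, 0.1121, 0.0831]
eef_rot: [[0.998, 0.063, 0.004], [0.064, -0.998, -0.002], [0.003, 0.002, -1.0]]
contact_force: [-0.2, -0.8, -0.7]
width: 0.0511
```

```bash
python3 - <<'E'
from h import *
togo([.5066,.111,.052])
E
```

```text
t 3.4 pos [0.5085 0.1121 0.0831] tool delta [-0.002   0.001   0.0311] rot [ 0.002 -0.003  0.001] F [-0.2 -0.8 -0.7] w 0.0511
```

Emit:
drive_tool(increments=[{"dx":-0.002,"dy":0.001,"dz":0.01,"rx":0.002,"ry":-0.003,"rz":0,"claw":0.4},{"dx":0,"dy":0,"dz":0.01,"rx":0,"ry":0,"rz":0,"claw":0.4},{"dx":0,"dy":0,"dz":0.006,"rx":0,"ry":0,"rz":0,"claw":0.4},{"dx":0,"dy":0,"dz":0,"rx":0,"ry":0,"rz":0,"claw":0.4}])

```text
t: 3.8
ee_pos: [0.5084, 0.1109, 0.058]
eef_rot: [[0.998, 0.064, 0.006], [0.064, -0.998, 0.0], [0.006, 0.0, -1.0]]
contact_force: [-0.0, -0.3, 0.4]
width: 0.0513
```

```bash
python3 - <<'E'
from h import *
togo([.5066,.111,.052])
E
```

```text
t 3.8 pos [0.5084 0.1109 0.058 ] tool delta [-0.0018 -0.0002  0.006 ] rot [ 0.    -0.006  0.001] F [-0.  -0.3  0.4] w 0.0513
```

Emit:
drive_tool(increments=[{"dx":-0.002,"dy":0,"dz":0.005,"rx":0,"ry":-0.006,"rz":0,"claw":0.4},{"dx":0,"dy":0,"dz":0.001,"rx":0,"ry":0,"rz":0,"claw":0.4}])

```text
t: 4.0
ee_pos: [0.5061, 0.1108, 0.0512]
eef_rot: [[0.998, 0.063, -0.002], [0.063, -0.998, -0.0], [-0.002, -0.0, -1.0]]
contact_force: [-0.1, 0.2, 0.9]
width: 0.0511
```

Emit:
drive_tool(increments=[{"dx":0,"dy":0,"dz":0.0015,"rx":0,"ry":0,"rz":0,"claw":0.4},{"dx":0,"dy":0,"dz":0.0,"rx":0,"ry":0,"rz":0,"claw":0.4}])

```text
t: 4.2
ee_pos: [0.506, 0.1107, 0.0493]
eef_rot: [[0.998, 0.063, -0.002], [0.063, -0.998, -0.0], [-0.002, -0.0, -1.0]]
contact_force: [0.9, 0.1, -0.1]
width: 0.0514
```

Emit:
drive_tool(increments=[{"dx":0,"dy":0,"dz":0.0015,"rx":0,"ry":0,"rz":0,"claw":0.4},{"dx":0,"dy":0,"dz":0.0,"rx":0,"ry":0,"rz":0,"claw":0.4}])

```text
t: 4.4
ee_pos: [0.5067, 0.1107, 0.0486]
eef_rot: [[0.998, 0.064, -0.001], [0.064, -0.998, -0.0], [-0.001, 0.0, -1.0]]
contact_force: [-1.1, -0.2, 1.2]
width: 0.0514
```

Emit:
drive_tool(increments=[{"dx":0,"dy":0,"dz":0.0012,"rx":0,"ry":0,"rz":0,"claw":0.4},{"dx":0,"dy":0,"dz":0.0,"rx":0,"ry":0,"rz":0,"claw":0.4}])

```text
t: 4.6
ee_pos: [0.5071, 0.1107, 0.0486]
eef_rot: [[0.998, 0.064, -0.001], [0.064, -0.998, -0.001], [-0.001, 0.0, -1.0]]
contact_force: [-1.3, -0.4, 0.1]
width: 0.0513
```

Emit:
drive_tool(increments=[{"dx":0,"dy":0,"dz":0.0012,"rx":0,"ry":0,"rz":0,"claw":0.4},{"dx":0,"dy":0,"dz":0.0,"rx":0,"ry":0,"rz":0,"claw":0.4}])

```text
t: 4.8
ee_pos: [0.5074, 0.1106, 0.0485]
eef_rot: [[0.998, 0.064, -0.001], [0.064, -0.998, -0.001], [-0.001, 0.001, -1.0]]
contact_force: [-1.4, 0.1, 1.8]
width: 0.0514
```

Emit:
drive_tool(increments=[{"dx":0,"dy":-0.003,"dz":0.003,"rx":0,"ry":0,"rz":0,"claw":0.4},{"dx":0,"dy":-0.006,"dz":0.003,"rx":0,"ry":0,"rz":0,"claw":0.4}])

```text
t: 5.0
ee_pos: [0.5073, 0.1187, 0.0481]
eef_rot: [[0.998, 0.065, -0.006], [0.065, -0.998, -0.004], [-0.007, 0.003, -1.0]]
contact_force: [-19.4, -3.7, 38.9]
width: 0.0514
```

```bash
cat >> h.py <<'E'
PM=np.array([.495,.3375,0])
def roller(name='wrist',save=None):
    s=sensors.observe();c=vision.camera(name)
    if save: cv2.imwrite(save,c['color'])
    P=cloud(c,s);Q=P[(P[...,2]>.046)&(P[...,2]<.056)&(c['z_map']>0)]
    a=(Q-PM)@X;b=(Q-PM)@D
    e=(np.array(s['ee_pos'])-PM)
    ok=(abs(a)<.036)&(b<.03); a,b=a[ok],b[ok]
    if name=='wrist': pass
    r=[]
    for lo in np.arange(-.036,.036,.008):
        k=b[(a>lo)&(a<lo+.008)]
        if len(k)>20: r.append((lo+.004,(np.percentile(k,1)+np.percentile(k,99))/2,np.ptp(k)))
    r=np.array(r); ok=abs(r[:,2]-np.median(r[:,2]))<.004; f=np.polyfit(r[ok,0],r[ok,1],1)
    print(name,'axle b',f[1].round(4),'yaw rel deg',np.degrees(f[0]).round(2),'width',np.median(r[:,2]).round(4),'tcp b,a,z',(e@D).round(4),(e@X).round(4),e[2].round(4),'t',s['t'],'F',np.round(s['contact_force'],1))
E
python3 - <<'E'
from h import *
roller(save='pics/w2.png'); roller('scene')
togo([.5066,.111,.052])
E
```

```text
wrist axle b -0.2134 yaw rel deg 1.99 width 0.0263 tcp b,a,z -0.2192 -0.0014 0.0481 t 5.0 F [-19.4  -3.7  38.9]Traceback (most recent call last):
  File "<stdin>", line 2, in <module>
  File "h.py", line 33, in roller
    r=np.array(r); ok=abs(r[:,2]-np.median(r[:,2]))<.004; f=np.polyfit(r[ok,0],r[ok,1],1)
                                                            ~~~~~~~~~~^^^^^^^^^^^^^^^^^^^
    raise TypeError("expected non-empty vector for x")
TypeError: expected non-empty vector for x
```

Emit:
drive_tool(increments=[{"dx":0,"dy":0,"dz":-0.006,"rx":0,"ry":0,"rz":0,"claw":0.4},{"dx":0,"dy":0.008,"dz":-0.008,"rx":0,"ry":0,"rz":0,"claw":0.4},{"dx":0,"dy":0.008,"dz":-0.006,"rx":0,"ry":0,"rz":0,"claw":0.4},{"dx":0,"dy":0,"dz":0,"rx":0,"ry":0,"rz":0,"claw":0.4}])

```text
t: 5.5
ee_pos: [0.5093, 0.1026, 0.07]
eef_rot: [[0.998, 0.067, -0.003], [0.067, -0.998, -0.003], [-0.003, 0.002, -1.0]]
contact_force: [0.2, -0.4, -0.3]
width: 0.0509
```

```bash
python3 - <<'E'
from h import *
roller(save='pics/w3.png')
togo([.5066,.111,.052])
E
```

```text
wrist axle b -0.213 yaw rel deg 1.12 width 0.0266 tcp b,a,z -0.2353 -0.0005 0.07 t 5.5 F [ 0.2 -0.4 -0.3]
t 5.55 pos [0.5088 0.1029 0.0695] tool delta [-0.0016 -0.0082  0.0175] rot [0.002 0.004 0.004] F [ 0.5 -0.1  0. ] w 0.0512
```

View pics/w3.png

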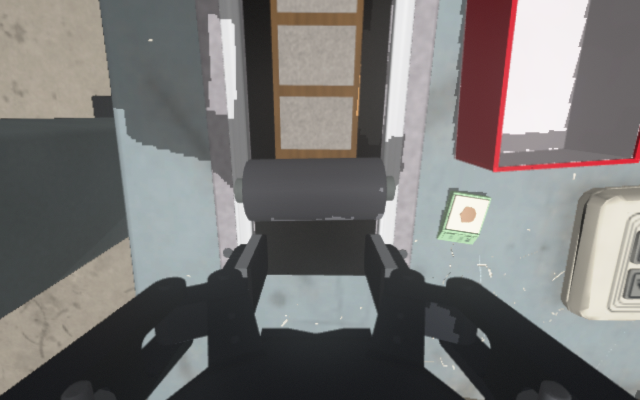

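Emit:
drive_tool(increments=[{"dx":-0.001,"dy":-0.007,"dz":0.008,"rx":0.002,"ry":0.004,"rz":0.004,"claw":0.4},{"dx":0,"dy":-0.006,"dz":0.008,"rx":0,"ry":0,"rz":0,"claw":0.4},{"dx":0,"dy":0,"dz":0.003,"rx":0,"ry":0,"rz":0,"claw":0.4},{"dx":0,"dy":0,"dz":0,"rx":0,"ry":0,"rz":0,"claw":0.4}])

```text
t: 5.95
ee_pos: [0.5062, 0.1169, 0.0483]
eef_rot: [[0.998, 0.062, -0.002], [0.062, -0.998, 0.0], [-0.002, -0.0, -1.0]]
contact_force: [-4.3, -1.5, 13.8]
width: 0.0513
```

```bash
cat >> h.py <<'E'
def st():
    s=sensors.observe();e=np.array(s['ee_pos'])-PM;R=np.array(s['eef_rot'])
    print('t',round(s['t'],2),'b a z',(e@D).round(4),(e@X).round(4),e[2].round(4),'rot',Ro.from_matrix(R.T@RT).as_rotvec().round(3),'F',np.round(s['contact_force'],1))
E
python3 -c "
from h import *
st()"
```

```text
t 5.95 b a z -0.2209 -0.0027 0.0483 rot [-0.     0.002 -0.001] F [-4.3 -1.5 13.8]
```

Emit:
drive_tool(increments=[{"dx":0,"dy":-0.005,"dz":0.0005,"rx":0,"ry":0,"rz":0,"claw":0.4},{"dx":0,"dy":-0.007,"dz":0.0005,"rx":0,"ry":0,"rz":0,"claw":0.4},{"dx":0,"dy":-0.007,"dz":0.0005,"rx":0,"ry":0,"rz":0,"claw":0.4}])

```text
t: 6.25
ee_pos: [0.5047, 0.1367, 0.0486]
eef_rot: [[0.998, 0.063, -0.007], [0.063, -0.998, -0.001], [-0.007, 0.001, -1.0]]
contact_force: [-5.1, -1.3, 10.6]
width: 0.0514
```

```bash
python3 -c "
from h import *
st();roller()"
```

```text
t 6.25 b a z -0.201 -0.0029 0.0486 rot [0.001 0.007 0.   ] F [-5.1 -1.3 10.6]
wrist axle b -0.2024 yaw rel deg 1.07 width 0.0264 tcp b,a,z -0.201 -0.0029 0.0486 t 6.25 F [-5.1 -1.3 10.6]
```

Emit:
drive_tool(increments=[{"dx":0,"dy":-0.006,"dz":0.0005,"rx":0,"ry":0.004,"rz":0,"claw":0.4},{"dx":0,"dy":-0.006,"dz":0.0005,"rx":0,"ry":0.003,"rz":0,"claw":0.4},{"dx":0,"dy":-0.003,"dz":0.0003,"rx":0,"ry":0,"rz":0,"claw":0.4},{"dx":0,"dy":0,"dz":0,"rx":0,"ry":0,"rz":0,"claw":0.4},{"dx":0,"dy":0,"dz":-0.006,"rx":0,"ry":0,"rz":0,"claw":0.4}])

```text
t: 6.8
ee_pos: [0.5021, 0.1552, 0.0534]
eef_rot: [[0.998, 0.067, -0.005], [0.067, -0.998, -0.001], [-0.005, 0.0, -1.0]]
contact_force: [-0.1, 0.3, -0.2]
width: 0.0511
```

Emit:
drive_tool(increments=[{"dx":0,"dy":0.009,"dz":-0.004,"rx":0,"ry":0,"rz":0,"claw":0.4},{"dx":0,"dy":0.009,"dz":0,"rx":0,"ry":0,"rz":0,"claw":0.4}])

```text
t: 7.0
ee_pos: [0.5034, 0.137, 0.0577]
eef_rot: [[0.998, 0.069, -0.005], [0.069, -0.998, -0.001], [-0.005, 0.001, -1.0]]
contact_force: [0.0, -0.3, -0.4]
width: 0.0515
```

```bash
python3 -c "
from h import *
st();roller()"
```

```text
t 7.0 b a z -0.2006 -0.0042 0.0577 rot [0.001 0.005 0.006] F [ 0.  -0.3 -0.4]
wrist axle b -0.1934 yaw rel deg 1.11 width 0.0273 tcp b,a,z -0.2006 -0.0042 0.0577 t 7.0 F [ 0.  -0.3 -0.4]
```

Emit:
drive_tool(increments=[{"dx":0.003,"dy":0.002,"dz":0.006,"rx":0.001,"ry":0.005,"rz":0.006,"claw":0.4},{"dx":0,"dy":0,"dz":0.0025,"rx":0,"ry":0,"rz":0,"claw":0.4},{"dx":0,"dy":0,"dz":0.001,"rx":0,"ry":0,"rz":0,"claw":0.4}])

```text
t: 7.35
ee_pos: [0.5071, 0.1322, 0.0477]
eef_rot: [[0.998, 0.059, -0.0], [0.059, -0.998, -0.0], [-0.0, 0.0, -1.0]]
contact_force: [-3.5, -2.0, 13.9]
width: 0.0516
```

Emit:
drive_tool(increments=[{"dx":0,"dy":-0.005,"dz":0.0006,"rx":0,"ry":0.001,"rz":0,"claw":0.4},{"dx":0,"dy":-0.007,"dz":0.0006,"rx":0,"ry":0.001,"rz":0,"claw":0.4},{"dx":0,"dy":-0.007,"dz":0.0006,"rx":0,"ry":0.001,"rz":0,"claw":0.4},{"dx":0,"dy":-0.007,"dz":0.0006,"rx":0,"ry":0.001,"rz":0,"claw":0.4},{"dx":0,"dy":-0.006,"dz":0.0005,"rx":0,"ry":0.001,"rz":0,"claw":0.4}])

```text
t: 7.85
ee_pos: [0.5045, 0.1642, 0.0486]
eef_rot: [[0.998, 0.059, -0.004], [0.059, -0.998, -0.002], [-0.004, 0.002, -1.0]]
contact_force: [-3.3, -0.4, 6.9]
width: 0.0514
```

Emit:
drive_tool(increments=[{"dx":0,"dy":0,"dz":0,"rx":0,"ry":0,"rz":0,"claw":0.4},{"dx":0,"dy":0,"dz":-0.006,"rx":0,"ry":0,"rz":0,"claw":0.4},{"dx":0,"dy":0.009,"dz":-0.003,"rx":0,"ry":0,"rz":0,"claw":0.4},{"dx":0,"dy":0.009,"dz":0,"rx":0,"ry":0,"rz":0,"claw":0.4}])

```text
t: 8.25
ee_pos: [0.5051, 0.1465, 0.0577]
eef_rot: [[0.998, 0.062, -0.005], [0.062, -0.998, -0.002], [-0.005, 0.002, -1.0]]
contact_force: [-1.0, -0.4, -0.0]
width: 0.051
```

```bash
python3 -c "
from h import *
st();roller()"
```

```text
t 8.25 b a z -0.1912 -0.0019 0.0577 rot [ 0.002  0.005 -0.001] F [-1.  -0.4 -0. ]
wrist axle b -0.1773 yaw rel deg 1.27 width 0.0269 tcp b,a,z -0.1912 -0.0019 0.0577 t 8.25 F [-1.  -0.4 -0. ]
```

```bash
python3 - <<'E'
t=open('h.py').read()
t=t.replace("    e=(np.array(s['ee_pos'])-PM)\n","    e=(np.array(s['ee_pos'])-PM)\n    k=a[(abs(a)<.06)&(b<.03)&(Q[:,2]>.048)]; print('sleeve a',np.percentile(k,[.5,99.5]).round(4))\n",1)
open('h.py','w').write(t)
E
```

Emit:
drive_tool(increments=[{"dx":0.002,"dy":-0.005,"dz":0.006,"rx":0.002,"ry":0.005,"rz":-0.008,"claw":0.4},{"dx":0,"dy":0,"dz":0.0025,"rx":0,"ry":0,"rz":0,"claw":0.4},{"dx":0,"dy":0,"dz":0.001,"rx":0,"ry":0,"rz":0,"claw":0.4}])

```text
t: 8.6
ee_pos: [0.5075, 0.1494, 0.0478]
eef_rot: [[0.998, 0.067, 0.0], [0.067, -0.998, -0.0], [0.0, 0.0, -1.0]]
contact_force: [-3.9, -1.2, 13.6]
width: 0.0509
```

Emit:
drive_tool(increments=[{"dx":0,"dy":-0.005,"dz":0.0006,"rx":0,"ry":0.001,"rz":0.003,"claw":0.4},{"dx":0,"dy":-0.007,"dz":0.0006,"rx":0,"ry":0.001,"rz":0.003,"claw":0.4},{"dx":0,"dy":-0.007,"dz":0.0006,"rx":0,"ry":0.001,"rz":0.003,"claw":0.4},{"dx":0,"dy":-0.007,"dz":0.0006,"rx":0,"ry":0.001,"rz":0.003,"claw":0.4},{"dx":0,"dy":-0.006,"dz":0.0006,"rx":0,"ry":0.001,"rz":0.003,"claw":0.4}])

```text
t: 9.1
ee_pos: [0.5052, 0.1822, 0.0486]
eef_rot: [[0.999, 0.053, -0.001], [0.053, -0.999, -0.002], [-0.001, 0.002, -1.0]]
contact_force: [-3.5, -0.5, 7.2]
width: 0.0512
```

Emit:
drive_tool(increments=[{"dx":0,"dy":0,"dz":0,"rx":0,"ry":0,"rz":0,"claw":0.4},{"dx":0,"dy":0,"dz":-0.006,"rx":0,"ry":0,"rz":0,"claw":0.4},{"dx":0,"dy":0.009,"dz":-0.003,"rx":0,"ry":0,"rz":0,"claw":0.4},{"dx":0,"dy":0.006,"dz":0,"rx":0,"ry":0,"rz":0,"claw":0.4}])

```text
t: 9.5
ee_pos: [0.5055, 0.1677, 0.0577]
eef_rot: [[0.998, 0.056, -0.002], [0.056, -0.998, -0.002], [-0.002, 0.002, -1.0]]
contact_force: [1.0, 0.3, -0.3]
width: 0.0512
```

```bash
python3 -c "
from h import *
st();roller()"
```

```text
t 9.5 b a z -0.1702 -0.0002 0.0577 rot [ 0.002  0.002 -0.007] F [ 1.   0.3 -0.3]
sleeve a [-0.0434  0.0389]
wrist axle b -0.1606 yaw rel deg 0.4 width 0.0266 tcp b,a,z -0.1702 -0.0002 0.0577 t 9.5 F [ 1.   0.3 -0.3]
```

Emit:
drive_tool(increments=[{"dx":0.001,"dy":0,"dz":0.006,"rx":0.002,"ry":0.002,"rz":-0.007,"claw":0.4},{"dx":0,"dy":0,"dz":0.0025,"rx":0,"ry":0,"rz":0,"claw":0.4},{"dx":0,"dy":0,"dz":0.001,"rx":0,"ry":0,"rz":0,"claw":0.4}])

```text
t: 9.85
ee_pos: [0.5071, 0.1657, 0.0478]
eef_rot: [[0.998, 0.061, 0.0], [0.061, -0.998, -0.0], [0.0, 0.0, -1.0]]
contact_force: [-2.5, -1.5, 12.3]
width: 0.0512
```

Emit:
drive_tool(increments=[{"dx":0,"dy":-0.005,"dz":0.0006,"rx":0,"ry":0.001,"rz":0.002,"claw":0.4},{"dx":0,"dy":-0.007,"dz":0.0006,"rx":0,"ry":0.001,"rz":0.001,"claw":0.4},{"dx":0,"dy":-0.007,"dz":0.0006,"rx":0,"ry":0.001,"rz":0.001,"claw":0.4},{"dx":0,"dy":-0.007,"dz":0.0006,"rx":0,"ry":0.001,"rz":0.001,"claw":0.4},{"dx":0,"dy":-0.006,"dz":0.0006,"rx":0,"ry":0.001,"rz":0.001,"claw":0.4}])

```text
t: 10.35
ee_pos: [0.5047, 0.1983, 0.0486]
eef_rot: [[0.998, 0.055, -0.002], [0.055, -0.998, -0.002], [-0.002, 0.002, -1.0]]
contact_force: [-4.0, -0.1, 7.7]
width: 0.0519
```

Emit:
drive_tool(increments=[{"dx":0,"dy":0,"dz":0,"rx":0,"ry":0,"rz":0,"claw":0.4},{"dx":0,"dy":0,"dz":-0.006,"rx":0,"ry":0,"rz":0,"claw":0.4},{"dx":0,"dy":0.009,"dz":-0.003,"rx":0,"ry":0,"rz":0,"claw":0.4},{"dx":0,"dy":0.006,"dz":0,"rx":0,"ry":0,"rz":0,"claw":0.4}])

```text
t: 10.75
ee_pos: [0.5052, 0.1834, 0.0577]
eef_rot: [[0.998, 0.058, -0.002], [0.058, -0.998, -0.002], [-0.003, 0.002, -1.0]]
contact_force: [0.8, -0.6, -0.3]
width: 0.0511
```

```bash
python3 -c "
from h import *
st();roller()"
```

```text
t 10.75 b a z -0.1544 0.0005 0.0577 rot [ 0.002  0.003 -0.005] F [ 0.8 -0.6 -0.3]
sleeve a [-0.0434  0.0389]
wrist axle b -0.1439 yaw rel deg 2.27 width 0.0264 tcp b,a,z -0.1544 0.0005 0.0577 t 10.75 F [ 0.8 -0.6 -0.3]
```

```bash
python3 - <<'E'
from h import *
s=sensors.observe();c=vision.camera('wrist');cv2.imwrite('pics/w4.png',c['color']);P=cloud(c,s)
a=(P-PM)@X;b=(P-PM)@D;z=P[...,2]
for lo in np.arange(-.044,.04,.008):
    m=(a>lo)&(a<lo+.008)&(z>.044)&(z<.0535)&(b<.0)&(b>-.17)
    y,h=b[m],z[m]
    # circle fit with known radius: centre from least squares in y, z0
    from scipy.optimize import least_squares
    f=least_squares(lambda p:np.hypot(y-p[0],h-p[1])-.02,[np.median(y),.032],loss='soft_l1',f_scale=.0005)
    print(round(lo+.004,3),m.sum(),f.x.round(4),np.percentile(y,[1,99]).round(4))
E
```

```text
-0.04 631 [-0.1445  0.0304] [-0.1574 -0.1295]
-0.032 578 [-0.1446  0.0305] [-0.1508 -0.1296]
-0.024 682 [-0.1445  0.0305] [-0.1583 -0.1296]
-0.016 687 [-0.1444  0.0305] [-0.1584 -0.1297]
-0.008 716 [-0.1442  0.0305] [-0.1585 -0.1292]
0.0 673 [-0.1442  0.0306] [-0.1577 -0.1291]
0.008 714 [-0.1442  0.0306] [-0.1581 -0.1293]
0.016 701 [-0.1441  0.0306] [-0.1579 -0.1287]
0.024 693 [-0.144   0.0306] [-0.1581 -0.129 ]
0.032 600 [-0.144   0.0306] [-0.1517 -0.1292]
0.04 256 [-0.1439  0.0304] [-0.1548 -0.1285]
```

View pics/w4.png

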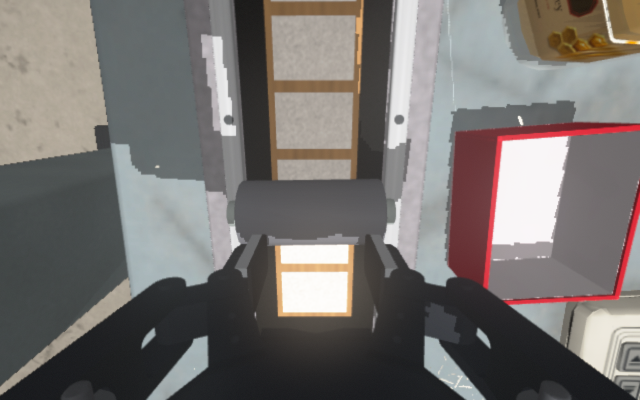

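The wrist view shows the roller square at about (312,210), with the sleeve clear of both rails. The circle fit gives a yaw error of about 0.5°, so the earlier 2.3° came from the fingers hiding part of the roller. I'm switching to that fit.

```bash
cat >> h.py <<'E'
from scipy.optimize import least_squares
def roller(save=None,name='wrist',lo=-.3,hi=.03):
    s=sensors.observe();c=vision.camera(name)
    if save: cv2.imwrite(save,c['color'])
    P=cloud(c,s)-PM;z=P[...,2];a=P@X;b=P@D
    m=(z>.044)&(z<.0535)&(abs(a)<.04)&(b<hi)&(b>lo)&(c['z_map']>0);y,h,w=b[m],z[m],a[m]
    f=least_squares(lambda p:np.hypot(y-p[0]-p[2]*w,h-p[1])-.02,[np.median(y),.032,0],loss='soft_l1',f_scale=.0005)
    print(name,m.sum(),'axle b',f.x[0].round(4),'z',f.x[1].round(4),'yaw',np.degrees(f.x[2]).round(2)); st()
E
```

Emit:
drive_tool(increments=[{"dx":0.0,"dy":0,"dz":0.006,"rx":0.002,"ry":0.002,"rz":-0.007,"claw":0.4},{"dx":0,"dy":0,"dz":0.0025,"rx":0,"ry":0,"rz":0,"claw":0.4},{"dx":0,"dy":0,"dz":0.001,"rx":0,"ry":0,"rz":0,"claw":0.4}])

```text
t: 11.15
ee_pos: [0.5054, 0.1824, 0.0478]
eef_rot: [[0.998, 0.063, -0.001], [0.063, -0.998, 0.0], [-0.001, -0.0, -1.0]]
contact_force: [-4.7, -2.0, 13.2]
width: 0.051
```

Emit:
drive_tool(increments=[{"dx":0,"dy":-0.005,"dz":0.0006,"rx":0,"ry":0.001,"rz":0.002,"claw":0.4},{"dx":0,"dy":-0.007,"dz":0.0006,"rx":0,"ry":0.001,"rz":0.001,"claw":0.4},{"dx":0,"dy":-0.007,"dz":0.0006,"rx":0,"ry":0.001,"rz":0.001,"claw":0.4},{"dx":0,"dy":-0.007,"dz":0.0006,"rx":0,"ry":0.001,"rz":0.001,"claw":0.4},{"dx":0,"dy":-0.006,"dz":0.0006,"rx":0,"ry":0.001,"rz":0.001,"claw":0.4}])

```text
t: 11.65
ee_pos: [0.5031, 0.2154, 0.0486]
eef_rot: [[0.998, 0.058, -0.002], [0.058, -0.998, -0.001], [-0.002, 0.001, -1.0]]
contact_force: [-3.6, -1.3, 6.6]
width: 0.0509
```

Emit:
drive_tool(increments=[{"dx":0,"dy":0,"dz":0,"rx":0,"ry":0,"rz":0,"claw":0.4},{"dx":0,"dy":0,"dz":-0.006,"rx":0,"ry":0,"rz":0,"claw":0.4},{"dx":0,"dy":0.009,"dz":-0.003,"rx":0,"ry":0,"rz":0,"claw":0.4},{"dx":0,"dy":0.006,"dz":0,"rx":0,"ry":0,"rz":0,"claw":0.4}])

```text
t: 12.05
ee_pos: [0.5035, 0.2006, 0.0577]
eef_rot: [[0.998, 0.061, -0.002], [0.061, -0.998, -0.001], [-0.003, 0.001, -1.0]]
contact_force: [0.6, 0.2, 0.0]
width: 0.051
```

Emit:
drive_tool(increments=[{"dx":0.0,"dy":0,"dz":0.006,"rx":0.002,"ry":0.002,"rz":-0.005,"claw":0.4},{"dx":0,"dy":0,"dz":0.0025,"rx":0,"ry":0,"rz":0,"claw":0.4},{"dx":0,"dy":0,"dz":0.001,"rx":0,"ry":0,"rz":0,"claw":0.4}])

```text
t: 12.35
ee_pos: [0.504, 0.1987, 0.0478]
eef_rot: [[0.998, 0.063, 0.0], [0.063, -0.998, 0.001], [0.0, -0.001, -1.0]]
contact_force: [-1.7, -1.1, 9.3]
width: 0.0512
```

Emit:
drive_tool(increments=[{"dx":0,"dy":-0.005,"dz":0.0006,"rx":0,"ry":0.001,"rz":0.002,"claw":0.4},{"dx":0,"dy":-0.007,"dz":0.0006,"rx":0,"ry":0.001,"rz":0.001,"claw":0.4},{"dx":0,"dy":-0.007,"dz":0.0006,"rx":0,"ry":0.001,"rz":0.001,"claw":0.4},{"dx":0,"dy":-0.007,"dz":0.0006,"rx":0,"ry":0.001,"rz":0.001,"claw":0.4},{"dx":0,"dy":-0.006,"dz":0.0006,"rx":0,"ry":0.001,"rz":0.001,"claw":0.4}])

```text
t: 12.85
ee_pos: [0.5018, 0.2314, 0.0486]
eef_rot: [[0.998, 0.058, -0.0], [0.058, -0.998, 0.0], [-0.0, -0.0, -1.0]]
contact_force: [-3.3, -0.6, 6.9]
width: 0.0512
```

Emit:
drive_tool(increments=[{"dx":0,"dy":0,"dz":0,"rx":0,"ry":0,"rz":0,"claw":0.4},{"dx":0,"dy":0,"dz":-0.006,"rx":0,"ry":0,"rz":0,"claw":0.4},{"dx":0,"dy":0.009,"dz":-0.003,"rx":0,"ry":0,"rz":0,"claw":0.4},{"dx":0,"dy":0.006,"dz":0,"rx":0,"ry":0,"rz":0,"claw":0.4}])

```text
t: 13.25
ee_pos: [0.5023, 0.2164, 0.0578]
eef_rot: [[0.998, 0.06, -0.001], [0.06, -0.998, -0.0], [-0.001, 0.0, -1.0]]
contact_force: [0.5, 0.2, 0.8]
width: 0.0511
```

```bash
python3 -c "
from h import *
roller()"
```

```text
wrist 6555 axle b -0.1107 z 0.0305 yaw 0.21
t 13.3 b a z -0.122 -0.0003 0.0576 rot [ 0.     0.001 -0.003] F [ 0.6 -0.8 -0.8]
```

Emit:
drive_tool(increments=[{"dx":0.0,"dy":-0.003,"dz":0.006,"rx":0,"ry":0.001,"rz":-0.003,"claw":0.4},{"dx":0,"dy":0,"dz":0.0025,"rx":0,"ry":0,"rz":0,"claw":0.4},{"dx":0,"dy":0,"dz":0.001,"rx":0,"ry":0,"rz":0,"claw":0.4}])

```text
t: 13.6
ee_pos: [0.5026, 0.2178, 0.0481]
eef_rot: [[0.998, 0.061, -0.0], [0.061, -0.998, -0.0], [-0.0, 0.0, -1.0]]
contact_force: [-5.4, -1.8, 14.7]
width: 0.0511
```

Emit:
drive_tool(increments=[{"dx":0,"dy":-0.005,"dz":0.0006,"rx":0,"ry":0.001,"rz":0.001,"claw":0.4},{"dx":0,"dy":-0.007,"dz":0.0006,"rx":0,"ry":0.001,"rz":0.001,"claw":0.4},{"dx":0,"dy":-0.007,"dz":0.0006,"rx":0,"ry":0.001,"rz":0.001,"claw":0.4},{"dx":0,"dy":-0.007,"dz":0.0006,"rx":0,"ry":0.001,"rz":0.001,"claw":0.4},{"dx":0,"dy":-0.006,"dz":0.0006,"rx":0,"ry":0.001,"rz":0.001,"claw":0.4}])

```text
t: 14.1
ee_pos: [0.5004, 0.2512, 0.0486]
eef_rot: [[0.998, 0.057, -0.0], [0.057, -0.998, -0.001], [-0.0, 0.001, -1.0]]
contact_force: [-3.0, -0.9, 6.4]
width: 0.0509
```

Emit:
drive_tool(increments=[{"dx":0,"dy":0,"dz":0,"rx":0,"ry":0,"rz":0,"claw":0.4},{"dx":0,"dy":0,"dz":-0.006,"rx":0,"ry":0,"rz":0,"claw":0.4},{"dx":0,"dy":0.009,"dz":-0.003,"rx":0,"ry":0,"rz":0,"claw":0.4},{"dx":0,"dy":0.006,"dz":0,"rx":0,"ry":0,"rz":0,"claw":0.4}])

```text
t: 14.5
ee_pos: [0.5007, 0.2364, 0.0576]
eef_rot: [[0.998, 0.059, -0.001], [0.059, -0.998, -0.001], [-0.001, 0.001, -1.0]]
contact_force: [0.4, 0.6, 0.0]
width: 0.0513
```

Emit:
drive_tool(increments=[{"dx":0.0,"dy":-0.001,"dz":0.006,"rx":0,"ry":0.001,"rz":-0.004,"claw":0.4},{"dx":0,"dy":0,"dz":0.0025,"rx":0,"ry":0,"rz":0,"claw":0.4},{"dx":0,"dy":0,"dz":0.001,"rx":0,"ry":0,"rz":0,"claw":0.4}])

```text
t: 14.8
ee_pos: [0.5013, 0.2358, 0.0483]
eef_rot: [[0.998, 0.061, -0.0], [0.061, -0.998, -0.001], [-0.0, 0.001, -1.0]]
contact_force: [-5.1, -1.0, 14.8]
width: 0.051
```

Emit:
drive_tool(increments=[{"dx":0,"dy":-0.005,"dz":0.0006,"rx":0,"ry":0,"rz":0.001,"claw":0.4},{"dx":0,"dy":-0.007,"dz":0.0006,"rx":0,"ry":0,"rz":0.001,"claw":0.4},{"dx":0,"dy":-0.007,"dz":0.0006,"rx":0,"ry":0,"rz":0.001,"claw":0.4},{"dx":0,"dy":-0.007,"dz":0.0006,"rx":0,"ry":0,"rz":0.001,"claw":0.4},{"dx":0,"dy":-0.006,"dz":0.0006,"rx":0,"ry":0,"rz":0.001,"claw":0.4}])

```text
t: 15.3
ee_pos: [0.4992, 0.2689, 0.0486]
eef_rot: [[0.998, 0.055, -0.005], [0.055, -0.998, -0.001], [-0.005, 0.001, -1.0]]
contact_force: [-3.8, -0.4, 6.3]
width: 0.0514
```

Emit:
drive_tool(increments=[{"dx":0,"dy":0,"dz":0,"rx":0,"ry":0,"rz":0,"claw":0.4},{"dx":0,"dy":0,"dz":-0.006,"rx":0,"ry":0,"rz":0,"claw":0.4},{"dx":0,"dy":0.009,"dz":-0.003,"rx":0,"ry":0,"rz":0,"claw":0.4},{"dx":0,"dy":0.006,"dz":0,"rx":0,"ry":0,"rz":0,"claw":0.4}])

```text
t: 15.7
ee_pos: [0.4996, 0.2537, 0.0576]
eef_rot: [[0.998, 0.057, -0.006], [0.057, -0.998, -0.002], [-0.006, 0.002, -1.0]]
contact_force: [0.1, 0.2, 1.1]
width: 0.051
```

```bash
python3 -c "
from h import *
roller()"
```

```text
wrist 6265 axle b -0.0769 z 0.0306 yaw 0.11
t 15.75 b a z -0.0846 -0.0007 0.0574 rot [ 0.002  0.006 -0.006] F [ 1.7 -1.2  0. ]
```

Emit:
drive_tool(increments=[{"dx":0.0,"dy":0.002,"dz":0.006,"rx":0.002,"ry":0.006,"rz":-0.006,"claw":0.4},{"dx":0,"dy":0,"dz":0.0025,"rx":0,"ry":0,"rz":0,"claw":0.4},{"dx":0,"dy":0,"dz":0.001,"rx":0,"ry":0,"rz":0,"claw":0.4}])

```text
t: 16.05
ee_pos: [0.5001, 0.2495, 0.0478]
eef_rot: [[0.998, 0.061, 0.0], [0.061, -0.998, 0.0], [0.0, -0.0, -1.0]]
contact_force: [-3.6, -2.0, 13.7]
width: 0.0513
```

Emit:
drive_tool(increments=[{"dx":0,"dy":-0.005,"dz":0.0006,"rx":0,"ry":0.001,"rz":0.001,"claw":0.4},{"dx":0,"dy":-0.007,"dz":0.0006,"rx":0,"ry":0.001,"rz":0.001,"claw":0.4},{"dx":0,"dy":-0.007,"dz":0.0006,"rx":0,"ry":0.001,"rz":0.001,"claw":0.4},{"dx":0,"dy":-0.007,"dz":0.0006,"rx":0,"ry":0.001,"rz":0.001,"claw":0.4},{"dx":0,"dy":-0.006,"dz":0.0006,"rx":0,"ry":0.001,"rz":0.001,"claw":0.4}])

```text
t: 16.55
ee_pos: [0.498, 0.2827, 0.0486]
eef_rot: [[0.998, 0.056, 0.001], [0.056, -0.998, -0.0], [0.001, 0.0, -1.0]]
contact_force: [-2.9, 0.1, 6.9]
width: 0.0511
```

Emit:
drive_tool(increments=[{"dx":0,"dy":0,"dz":0,"rx":0,"ry":0,"rz":0,"claw":0.4},{"dx":0,"dy":0,"dz":-0.006,"rx":0,"ry":0,"rz":0,"claw":0.4},{"dx":0,"dy":0.009,"dz":-0.003,"rx":0,"ry":0,"rz":0,"claw":0.4},{"dx":0,"dy":0.008,"dz":0,"rx":0,"ry":0,"rz":0,"claw":0.4},{"dx":0,"dy":0.0,"dz":0,"rx":0,"ry":0,"rz":0,"claw":0.4}])

```text
t: 17.05
ee_pos: [0.4986, 0.2644, 0.0576]
eef_rot: [[0.998, 0.057, -0.0], [0.057, -0.998, -0.001], [-0.0, 0.001, -1.0]]
contact_force: [-0.2, 0.3, -0.1]
width: 0.051
```

```bash
python3 -c "
from h import *
roller('pics/w5.png')
s=sensors.observe();c=vision.camera('wrist');P=cloud(c,s)-PM;a=P@X;b=P@D;z=P[...,2]
for g in(-1,1):
  m=(z>.025)&(z<.055)&(a*g>.052)&(a*g<.09)&(abs(b)<.03)&(c['z_map']>0)
  print(g,m.sum(),'b',b[m].min(),b[m].max(),'a',a[m].min(),a[m].max(),'zmax',z[m].max())
  for lo in(.025,.03,.035,.04,.045):
    k=m&(z>lo)&(z<lo+.005)
    if k.sum()>2: print('  ',lo,k.sum(),b[k].min().round(4),b[k].max().round(4),a[k].mean().round(4))
  v,u=np.nonzero(m); print('px',u.min(),u.max(),v.min(),v.max())
"
```

```text
wrist 6859 axle b -0.06 z 0.0305 yaw 0.04
t 17.1 b a z -0.0729 -0.001 0.0576 rot [ 0.     0.    -0.006] F [-0.3 -0.9  0.2]
-1 416 b -0.007734348338094429 0.003371095934768846 a -0.07115335572207544 -0.06583784059132237 zmax 0.04708921300467034
   0.025 51 -0.0058 0.0017 -0.0666
   0.03 55 -0.0058 0.0016 -0.0666
   0.035 86 -0.0077 0.0034 -0.0672
   0.04 200 -0.0077 0.0033 -0.0683
   0.045 24 -0.0037 -0.0008 -0.069
px 177 201 99 121
1 410 b -0.008504865105851005 0.0030827882214600074 a 0.06561161949107193 0.07075405745218817 zmax 0.04722823330429113
   0.025 51 -0.0065 0.0011 0.0666
   0.03 55 -0.0065 0.0009 0.0665
   0.035 78 -0.0085 0.0031 0.0667
   0.04 197 -0.0085 0.003 0.0678
   0.045 29 -0.0044 -0.001 0.0682
px 432 455 98 121
```

View pics/w5.png

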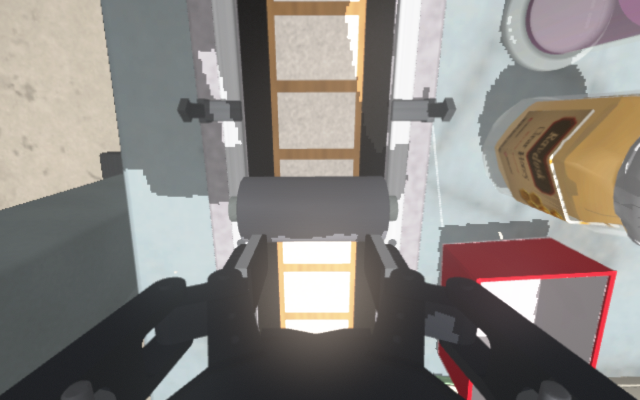

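The wrist view shows both pointers, at about (190,110) and (443,110), with the roller square at (312,208). In this camera's frame the pointers sit at b≈−2.4 mm and the axle at −60 mm, so 57.6 mm remains.

Emit:
drive_tool(increments=[{"dx":0.0,"dy":-0.004,"dz":0.006,"rx":0,"ry":0,"rz":-0.006,"claw":0.4},{"dx":0,"dy":0,"dz":0.0025,"rx":0,"ry":0,"rz":0,"claw":0.4},{"dx":0,"dy":0,"dz":0.001,"rx":0,"ry":0,"rz":0,"claw":0.4}])

```text
t: 17.45
ee_pos: [0.4987, 0.2695, 0.0483]
eef_rot: [[0.998, 0.064, -0.0], [0.064, -0.998, -0.0], [-0.0, 0.0, -1.0]]
contact_force: [-4.0, -0.2, 15.7]
width: 0.0512
```

Emit:
drive_tool(increments=[{"dx":0,"dy":-0.005,"dz":0.0006,"rx":0,"ry":0.001,"rz":0.001,"claw":0.4},{"dx":0,"dy":-0.007,"dz":0.0006,"rx":0,"ry":0.001,"rz":0.001,"claw":0.4},{"dx":0,"dy":-0.007,"dz":0.0006,"rx":0,"ry":0.001,"rz":0.001,"claw":0.4},{"dx":0,"dy":-0.007,"dz":0.0006,"rx":0,"ry":0.001,"rz":0.001,"claw":0.4},{"dx":0,"dy":-0.006,"dz":0.0006,"rx":0,"ry":0.001,"rz":0,"claw":0.4}])

```text
t: 17.95
ee_pos: [0.4964, 0.304, 0.0486]
eef_rot: [[0.998, 0.062, 0.002], [0.062, -0.998, 0.0], [0.002, -0.0, -1.0]]
contact_force: [-2.2, -0.2, 4.7]
width: 0.0512
```

Emit:
drive_tool(increments=[{"dx":0,"dy":0,"dz":0,"rx":0,"ry":0,"rz":0,"claw":0.4},{"dx":0,"dy":0,"dz":-0.006,"rx":0,"ry":0,"rz":0,"claw":0.4},{"dx":0,"dy":0.009,"dz":-0.003,"rx":0,"ry":0,"rz":0,"claw":0.4},{"dx":0,"dy":0.006,"dz":0,"rx":0,"ry":0,"rz":0,"claw":0.4}])

```text
t: 18.35
ee_pos: [0.4969, 0.2892, 0.0575]
eef_rot: [[0.998, 0.065, 0.001], [0.065, -0.998, -0.0], [0.001, 0.0, -1.0]]
contact_force: [0.5, -0.2, -0.3]
width: 0.0512
```

Emit:
drive_tool(increments=[{"dx":0.0,"dy":0,"dz":0.006,"rx":0,"ry":0.001,"rz":-0.006,"claw":0.4},{"dx":0,"dy":0,"dz":0.0025,"rx":0,"ry":0,"rz":0,"claw":0.4},{"dx":0,"dy":0,"dz":0.001,"rx":0,"ry":0,"rz":0,"claw":0.4}])

```text
t: 18.65
ee_pos: [0.4974, 0.2874, 0.0483]
eef_rot: [[0.998, 0.068, 0.002], [0.068, -0.998, -0.0], [0.002, 0.0, -1.0]]
contact_force: [-5.3, -0.5, 15.6]
width: 0.0511
```

Emit:
drive_tool(increments=[{"dx":0,"dy":-0.005,"dz":0.0006,"rx":0,"ry":0.001,"rz":0.001,"claw":0.4},{"dx":0,"dy":-0.007,"dz":0.0006,"rx":0,"ry":0.001,"rz":0.001,"claw":0.4},{"dx":0,"dy":-0.007,"dz":0.0006,"rx":0,"ry":0.001,"rz":0.001,"claw":0.4},{"dx":0,"dy":-0.007,"dz":0.0006,"rx":0,"ry":0.001,"rz":0.001,"claw":0.4},{"dx":0,"dy":-0.006,"dz":0.0006,"rx":0,"ry":0.001,"rz":0,"claw":0.4}])

```text
t: 19.15
ee_pos: [0.4953, 0.3205, 0.0486]
eef_rot: [[0.998, 0.063, 0.003], [0.063, -0.998, 0.0], [0.003, -0.0, -1.0]]
contact_force: [-1.7, 0.2, 5.6]
width: 0.0512
```

Emit:
drive_tool(increments=[{"dx":0,"dy":0,"dz":0,"rx":0,"ry":0,"rz":0,"claw":0.4},{"dx":0,"dy":0,"dz":-0.006,"rx":0,"ry":0,"rz":0,"claw":0.4},{"dx":0,"dy":0.009,"dz":-0.003,"rx":0,"ry":0,"rz":0,"claw":0.4},{"dx":0,"dy":0.007,"dz":0,"rx":0,"ry":0,"rz":0,"claw":0.4},{"dx":0,"dy":0,"dz":0,"rx":0,"ry":0,"rz":0,"claw":0.4}])

```text
t: 19.65
ee_pos: [0.4959, 0.3029, 0.0574]
eef_rot: [[0.998, 0.064, 0.002], [0.064, -0.998, -0.0], [0.002, 0.001, -1.0]]
contact_force: [-0.4, -0.6, -0.0]
width: 0.0512
```

```bash
cat >> h.py <<'E'
def ptr():
  s=sensors.observe();c=vision.camera('wrist');P=cloud(c,s)-PM;a=P@X;b=P@D;z=P[...,2]
  for g in(-1,1):
    m=(z>.035)&(z<.045)&(a*g>.06)&(a*g<.08)&(abs(b)<.03)&(c['z_map']>0)
    k=m&(z>.025)
    print('ptr',g,m.sum(),b[m].min().round(4),b[m].max().round(4),'mid',((b[m].min()+b[m].max())/2).round(4))
E
python3 -c "
from h import *
roller();ptr()"
```

```text
wrist 6438 axle b -0.0253 z 0.0306 yaw 0.02
t 19.7 b a z -0.0343 -0.0012 0.0574 rot [ 0.    -0.002  0.001] F [-0.3  0.7 -0.1]
ptr -1 233 -0.0087 0.0033 mid -0.0027
ptr 1 239 -0.009 0.0029 mid -0.003
```

Emit:
drive_tool(increments=[{"dx":0.0,"dy":0,"dz":0.006,"rx":0,"ry":-0.001,"rz":0,"claw":0.4},{"dx":0,"dy":0,"dz":0.0025,"rx":0,"ry":0,"rz":0,"claw":0.4},{"dx":0,"dy":0,"dz":0.001,"rx":0,"ry":0,"rz":0,"claw":0.4}])

```text
t: 20.05
ee_pos: [0.4963, 0.3036, 0.0482]
eef_rot: [[0.998, 0.064, 0.001], [0.064, -0.998, 0.0], [0.001, 0.0, -1.0]]
contact_force: [-6.1, -1.2, 15.9]
width: 0.0512
```

Emit:
drive_tool(increments=[{"dx":0,"dy":-0.005,"dz":0.0006,"rx":0,"ry":0,"rz":0.001,"claw":0.4},{"dx":0,"dy":-0.007,"dz":0.0006,"rx":0,"ry":0,"rz":0.001,"claw":0.4},{"dx":0,"dy":-0.007,"dz":0.0006,"rx":0,"ry":0,"rz":0.001,"claw":0.4},{"dx":0,"dy":-0.007,"dz":0.0006,"rx":0,"ry":0,"rz":0,"claw":0.4},{"dx":0,"dy":-0.004,"dz":0.0006,"rx":0,"ry":0,"rz":0,"claw":0.4}])

```text
t: 20.55
ee_pos: [0.4941, 0.3362, 0.0486]
eef_rot: [[0.998, 0.062, -0.002], [0.062, -0.998, 0.001], [-0.002, -0.001, -1.0]]
contact_force: [-1.5, -0.3, 6.0]
width: 0.0512
```

Emit:
drive_tool(increments=[{"dx":0,"dy":0,"dz":0,"rx":0,"ry":0,"rz":0,"claw":0.4},{"dx":0,"dy":0,"dz":-0.006,"rx":0,"ry":0,"rz":0,"claw":0.4},{"dx":0,"dy":0.009,"dz":-0.003,"rx":0,"ry":0,"rz":0,"claw":0.4},{"dx":0,"dy":0.006,"dz":0,"rx":0,"ry":0,"rz":0,"claw":0.4},{"dx":0,"dy":0,"dz":0,"rx":0,"ry":0,"rz":0,"claw":0.4}])

```text
t: 21.05
ee_pos: [0.4947, 0.3202, 0.0575]
eef_rot: [[0.998, 0.063, -0.003], [0.063, -0.998, -0.0], [-0.003, -0.0, -1.0]]
contact_force: [-0.2, -0.8, -0.3]
width: 0.0511
```

```bash
python3 -c "
from h import *
roller();ptr()"
```

```text
wrist 6402 axle b -0.0085 z 0.0305 yaw -0.01
t 21.1 b a z -0.017 -0.0013 0.0575 rot [-0.     0.003  0.001] F [0.5 0.1 0.1]
ptr -1 205 -0.0083 0.0038 mid -0.0023
ptr 1 219 -0.0087 0.0029 mid -0.0029
```

Emit:
drive_tool(increments=[{"dx":0.0,"dy":-0.003,"dz":0.006,"rx":0,"ry":0.002,"rz":0,"claw":0.4},{"dx":0,"dy":0,"dz":0.0025,"rx":0,"ry":0,"rz":0,"claw":0.4},{"dx":0,"dy":0,"dz":0.001,"rx":0,"ry":0,"rz":0,"claw":0.4}])

```text
t: 21.45
ee_pos: [0.4948, 0.3244, 0.0484]
eef_rot: [[0.998, 0.063, -0.001], [0.063, -0.998, 0.001], [-0.001, -0.001, -1.0]]
contact_force: [-6.0, -0.9, 16.2]
width: 0.0513
```

Emit:
drive_tool(increments=[{"dx":0,"dy":-0.003,"dz":0.0006,"rx":0,"ry":0,"rz":0,"claw":0.4},{"dx":0,"dy":-0.003,"dz":0.0006,"rx":0,"ry":0,"rz":0,"claw":0.4},{"dx":0,"dy":-0.003,"dz":0.0006,"rx":0,"ry":0,"rz":0,"claw":0.4},{"dx":0,"dy":-0.001,"dz":0.0006,"rx":0,"ry":0,"rz":0,"claw":0.4},{"dx":0,"dy":0,"dz":0.0003,"rx":0,"ry":0,"rz":0,"claw":0.4}])

```text
t: 21.95
ee_pos: [0.4939, 0.3373, 0.0487]
eef_rot: [[0.998, 0.065, -0.003], [0.065, -0.998, 0.002], [-0.003, -0.002, -1.0]]
contact_force: [-1.8, -0.2, 3.1]
width: 0.0512
```

```bash
python3 -c "
from h import *
roller();ptr()"
```

```text
wrist 5551 axle b -0.0018 z 0.0305 yaw 0.0
t 22.0 b a z -0.0002 -0.0011 0.0487 rot [-0.002  0.003  0.002] F [-2.8  0.7  5.1]
ptr -1 220 -0.0082 0.0039 mid -0.0021
ptr 1 233 -0.009 0.0031 mid -0.003
```

Emit:
drive_tool(increments=[{"dx":0,"dy":0,"dz":-0.006,"rx":0,"ry":0,"rz":0,"claw":0.4},{"dx":0,"dy":0.0,"dz":-0.02,"rx":0,"ry":0,"rz":0,"claw":0.4},{"dx":0,"dy":0.02,"dz":-0.02,"rx":0,"ry":0,"rz":0,"claw":0.4},{"dx":0,"dy":0.03,"dz":-0.02,"rx":0,"ry":0,"rz":0,"claw":0.4},{"dx":0,"dy":0,"dz":0,"rx":0,"ry":0,"rz":0,"claw":0.4}])

```text
t: 22.55
ee_pos: [0.4966, 0.2853, 0.1149]
eef_rot: [[0.998, 0.067, -0.005], [0.067, -0.998, 0.0], [-0.005, -0.0, -1.0]]
contact_force: [0.5, 0.1, -0.4]
width: 0.0513
```

```bash
python3 -c "
from h import *
roller('pics/w6.png');ptr()
roller(name='scene',lo=-.03)"
```

```text
wrist 4559 axle b -0.0022 z 0.0306 yaw 0.07
t 22.6 b a z -0.0513 -0.0026 0.1135 rot [-0.     0.007  0.005] F [ 0.1 -0.  -0.4]
ptr -1 125 -0.0086 0.0031 mid -0.0028
ptr 1 119 -0.0085 0.0023 mid -0.0031
scene 321 axle b 0.0009 z 0.032 yaw -0.5
t 22.7 b a z -0.0505 -0.004 0.1116 rot [0.    0.01  0.006] F [-0.5  0.3 -0.1]
```

View pics/w6.png

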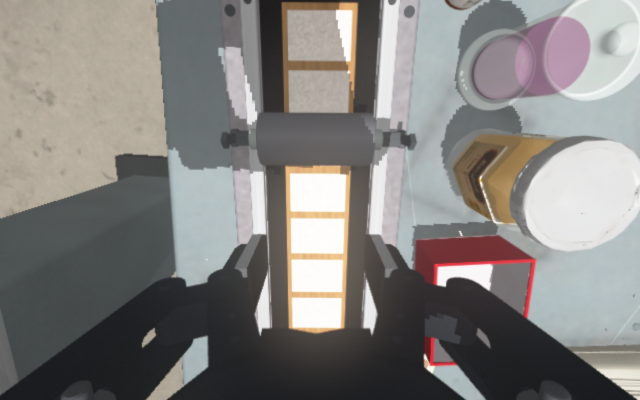

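The wrist view shows the axle journals at row ~138 in line with the pointers at row ~140, and the roller square. The axle is within 1 mm, so I'll retreat and hand in.

Emit:
drive_tool(increments=[{"dx":0,"dy":0,"dz":-0.03,"rx":0,"ry":0,"rz":0,"claw":0.4},{"dx":0,"dy":0,"dz":-0.03,"rx":0,"ry":0,"rz":0,"claw":0.4},{"dx":0,"dy":0,"dz":0,"rx":0,"ry":0,"rz":0,"claw":0.4},{"dx":0,"dy":0,"dz":0,"rx":0,"ry":0,"rz":0,"claw":0.4}])

```text
t: 23.1
ee_pos: [0.491, 0.2886, 0.1669]
eef_rot: [[0.997, 0.072, -0.021], [0.072, -0.997, -0.004], [-0.021, 0.002, -1.0]]
contact_force: [0.3, -0.0, -1.0]
width: 0.0512
```

```bash
python3 -c "
from h import *
from plant import order
roller();ptr();print(order.hand_in())"
```

```text
wrist 2942 axle b -0.0021 z 0.0306 yaw 0.05
t 23.15 b a z -0.0485 -0.0069 0.1671 rot [0.002 0.021 0.01 ] F [-0.1 -0.  -0.1]
ptr -1 64 -0.0082 0.0027 mid -0.0028
ptr 1 70 -0.0084 0.0024 mid -0.003
the job is handed in; nothing more can be done
None
```

I rolled the roller about 215 mm along the board, over the labels, and it now stands with its axle level with the pointers. It took 14 short strokes on top of the sleeve with two spread fingertips. The job was handed in at about 23 s.

- **Position:** the last wrist-camera check puts the axle about 0.8 mm past the pointer line. It is square to the board within 0.1°, and the axle position did not change between the last two looks. The gripper was about 110 mm clear above it.
- **Force:** most strokes pressed with 5–16 N. One early trial press reached about 39 N downward and 19 N sideways at the fingertips. I lifted off straight away and used lighter strokes after that.
- **Checks that disagreed:** the scene camera's coarser fit put the axle about 3 mm further on than the wrist camera did, with a yaw of −0.5°. I trusted the wrist camera because it measured the pointers and the roller in the same picture. Mid-way, a cruder estimate suggested 2.3° of yaw, but a circle fit showed 0.5°; the fingers had been hiding part of the roller.
- **Surroundings:** I never brought the fingers near the items beside the board. I did not measure their positions again at the end.

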